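Sort sample tubes by length and run the tray under the reader

ROBOT

A 6-joint arm with a two-finger parallel gripper is mounted at the origin on the work surface. World frame = base frame: x ahead of the robot, y to its left, z up, the work surface at z = 0. Lengths are in m, angles in rad, forces in N, time in s.
With the tool pointing down it reaches from about 0.225 to 0.875 m from the base axis. Payload 3.4 kg.
Tool frame: the origin (TCP) lies at the very end of the fingers, on their centre line; the grasp point (between the pads) lies manip.grip_point_offset behind it (manip.grip_point_offset is the distance from the TCP to the grasp point, in m); z points along the fingers, y is the line along which they close (so a half turn about z gives the same grasp; the last joint's range is limited). The gripper opens to 85 mm and grips with 20 to 120 N. Pads are 22 mm wide; open, the fingers measure 114 mm over their backs; the gripper's body (76 mm by 85 mm) begins 54 mm behind the grasp point. The pads swing forward as they close: fully open they stand 13 mm farther back than shut.
Start: joints at [-1.253, 0.276, 1.505, -0, 1.361, -0.121], TCP at [0.244, -0.521, 0.2] pointing down, gripper open.
Joint ranges: [-2.89, 2.89], [-0.75, 2.08], [0.22, 2.7], [-1.18, 4.32], [0.11, 2.71], [-2.7, 2.7]. Speed limits (rad/s): [2.57, 2.57, 3.14, 3.14, 3.14, 3.14].

INTERFACE

Orientations are given as a unit quaternion [w, x, y, z].
In Python, from rig import manip gives the robot as it stands.
- The arm moves only by the shell command python3 -m pendant 'ROWS' [FORCE]. ROWS is JSON, a list of rows, each an object of numbers: "jaw": the opening, from -1 (shut) to 1 (fully open); "tx", "ty", "tz": the shift along the world's x, y, z in cm; "ax", "ay", "az": the turn, a rotation vector about the world's x, y, z in degrees. In form: [{"jaw": .., "tx": .., "ty": .., "tz": .., "ax": .., "ay": .., "az": ..}, ...]. A call has 1 to 10 rows; each row is the pose to reach, as a shift and turn from the pose commanded when the call began; what a row does not reach only later rows make up. A row lasts 1/8 s, in which the tool goes at most 62.5 mm and 10.7 degrees, less where a joint would pass 70% of its speed; a pose out of reach is approached as far as the arm can. A call with a gripper value outside its range is refused whole. The fingers move at their own pace and stop on an object; FORCE is the grip in N (left out, the last holds). Time passes only in rows, so rows that repeat a pose let the fingers close. It gives the time, the measured TCP pose, the force, the opening and the grip force at its end, in the units of the state.
- manip.get_state(): the state, without advancing time (a new reading comes with each control period).
- manip.get_image(name): name is "side" or "top"; returns a dict with "pixels" (384x512x3 uint8, blue, green, red), "depth" (384x512 float32, m along the optical axis (not along the pixel's ray), 0 where there is no reading), "fx", "fy", "cx", "cy" (pixels), "D" ([k1, k2, p1, p2, k3] as OpenCV has them; the pictures are not rectified), "pose" (4x4, takes a point from camera to world coordinates). Camera axes: x right, y down, z forward; pixel columns grow to the right and rows downward; lengths in m; the calibration is good to about 2 mm. A picture is of the moment at which its call begins.
- manip.sign_off(): hands the job in; it is judged then, once.
The state is a dict: "clock": time; "qpos": joint angles; "qd": joint speeds; "effort": joint torques, N m; "position": TCP position; "ee_rot": TCP orientation; "contact_force": force on the tool from outside, world axes, zero at the start; "moment": the same for the moment, N m; "width": finger opening in m; "gripper_force": force on a finger pad.
Only numpy, scipy, OpenCV 4.12 (cv2) and the standard library are available. Lean on these libraries where they do the work, as an engineer would, in place of code of your own. Each camera call takes 0.05 s, during which the arm holds its last target. There are 200 camera calls.

TASK

Sort the three sample tubes by length into the sliding tray: the long tube into either of the long places (the row nearer the robot) and the two short tubes into the short places (the far row), each lying flat in its own place. Then slide the loaded tray along its track until the centre of its round mark sits right under the tip of the code reader's nose, and let go. Leave the gel bottle, the label roll and the spatula box where they are.

Things in the scene. Friction and masses are not known exactly. Their poses are not given: they have to be found in the camera images.
- tube_a: the one long sample tube, 112 mm long, lying down: white barrel 24 mm in diameter, a red hexagonal cap at each end, 14 mm long, 28 mm across flats, 32 across corners; it lies on a flat and does not roll; about 67 g. Origin on its axis at mid-length, 14 mm above what it lies on; x along the tube, ends alike. Long and short tubes differ only in length.
- tube_b: one of the two short sample tubes, 82 mm long, lying down: white barrel 24 mm in diameter, a red hexagonal cap at each end, 14 mm long, 28 mm across flats, 32 across corners; it lies on a flat and does not roll; about 49 g. Origin on its axis at mid-length, 14 mm above what it lies on; x along the tube, ends alike. Long and short tubes differ only in length.
- tube_c: one of the two short sample tubes, 82 mm long, lying down: white barrel 24 mm in diameter, a red hexagonal cap at each end, 14 mm long, 28 mm across flats, 32 across corners; it lies on a flat and does not roll; about 49 g. Origin on its axis at mid-length, 14 mm above what it lies on; x along the tube, ends alike. Long and short tubes differ only in length.
- long_place_1 (a point): centre of a place in the long row (the row nearer the robot): a bay 124 x 40 mm inside for a 112 mm tube. The point is 14 mm above the bay's floor (the tray plate), on the axis of a seated tube. Frame y: along the bay and the tray's slide; z up. End walls 14 mm high, with lips 18 mm long at the four corners; open along the middle of both sides for the fingers.
- short_place_1 (a point): centre of a place in the short row (the row farther from the robot, beside the mark): a bay 94 x 40 mm inside for a 82 mm tube. The point is 14 mm above the bay's floor (the tray plate), on the axis of a seated tube. Frame y: along the bay and the tray's slide; z up. End walls 14 mm high, with lips 18 mm long at the four corners; open along the middle of both sides for the fingers.
- long_place_2 (a point): centre of a place in the long row (the row nearer the robot): a bay 124 x 40 mm inside for a 112 mm tube. The point is 14 mm above the bay's floor (the tray plate), on the axis of a seated tube. Frame y: along the bay and the tray's slide; z up. End walls 14 mm high, with lips 18 mm long at the four corners; open along the middle of both sides for the fingers.
- short_place_2 (a point): centre of a place in the short row (the row farther from the robot, beside the mark): a bay 94 x 40 mm inside for a 82 mm tube. The point is 14 mm above the bay's floor (the tray plate), on the axis of a seated tube. Frame y: along the bay and the tray's slide; z up. End walls 14 mm high, with lips 18 mm long at the four corners; open along the middle of both sides for the fingers.
- tray (a joint): the grey sorting tray's place along its track, m: 0 at its right-hand stop, growing towards the reader (the frame y of the tray's points) up to 0.185. It stays where it is left; moving it takes about 3 N. The tray plate, 134 mm wide and 335 mm long, has its upper face 20 mm above the table.
- handle (a point): the tray's handle, a black upright block at the tray's right-hand end (away from the reader), 16 mm thick along frame y, 50 mm wide along x, 50 mm high above the tray plate; this point is in its middle, 14 mm below its top, 36 mm above the plate. 31 mm free to the nearest bay wall. Same axes as the places.
- mark (a point): centre of the round black mark (24 mm across, white 8 mm centre) on a white square on the tray plate at the reader's end of the short row, 20 mm above the table. Same axes as the places; it moves with the tray and passes exactly under the reader's nose.
- nose (a point): tip of the downward-pointing nose of the black code reader, 62 mm above the table, fixed on a gooseneck stand that stands beyond the track; its 56 x 46 mm head reaches from there up to 0.16 m, the neck to 0.21 m. It does not move.
- gel: hand-gel bottle, 64 mm in diameter, 120 mm high, standing right of the work; bystander. Origin: centre of its underside.
- label_roll: roll of labels, 90 mm in diameter, 50 mm high, left of the work; bystander. Origin: centre of its underside.
- box: clear open box with wooden spatulas, 150 x 200 x 100 mm, left of the work; bystander. Origin: centre of its underside.

How it is judged:
By the outcome, as a careful person would: the job done as asked, in the order asked, and still so for the second after the job is handed in, with the robot touching nothing.
It also fails if it takes over 72 s, if anything falls off the work surface, if the arm or the gripper's body presses on something with over 40 N, if the wrist force passes 120 N, or if a joint passes its speed limit or range.

## Working session

There is one attempt and no reset: what is moved stays moved. The work goes in short steps, Python scripts to look and compute and a shell command to move; the robot and the scene stay as the last step left them, time stands still between calls to the robot, and variables do not carry over. Pictures are saved under pics/ and viewed, at most 10 in all, crops included, and the job is handed in when it is done.

```bash
mkdir -p pics; ls; python3 - <<'E'
from rig import manip
import cv2,numpy as np
print(manip.get_state(), manip.grip_point_offset)
for n in("top","side"):
    d=manip.get_image(n); cv2.imwrite(f"pics/{n}0.png",cv2.resize(d["pixels"],(800,600),interpolation=cv2.INTER_CUBIC)); np.savez(f"{n}0.npz",**d)
    print(n,d["fx"],d["cx"],d["cy"],d["D"],np.round(d["pose"],3))
E
```

```text
pics
{'clock': 0.0, 'qpos': array([-1.25301316e+00,  2.76624083e-01,  1.50615140e+00,  1.92470028e-05,
        1.36072187e+00, -1.20994437e-01]), 'qd': array([-0.00038646, -0.00110771,  0.00106606,  0.0004742 , -0.00147769,
        0.00011342]), 'effort': array([ 1.13582690e-03, -4.16769218e+01, -2.45805663e+01, -1.67136882e-04,
        1.09282520e-02,  1.04306153e-05]), 'position': array([ 0.24409479, -0.51995409,  0.19951592]), 'ee_rot': array([-9.48667637e-04,  9.76030645e-01,  2.17631047e-01, -8.41901995e-05]), 'contact_force': array([-0.49645566, -0.89831667, -0.47956048]), 'moment': array([-0.01551209, -0.02330214, -0.01138879]), 'gripper_force': 0.0, 'width': 0.08549010335607062} 0.0187
top 398.99723512742383 257.1050973842047 192.67960235262785 [-0.0678665  0.         0.         0.         0.       ] [[ 0.039 -0.979  0.2    0.327]
 [-0.999 -0.037  0.013 -0.006]
 [-0.006 -0.201 -0.98   1.185]
 [ 0.     0.     0.     1.   ]]
side 480.1331563703798 256.2794187056163 194.75806519593903 [-0.07744614  0.          0.          0.          0.        ] [[-0.702 -0.342  0.624 -0.322]
 [-0.712  0.345 -0.612  0.884]
 [-0.006 -0.874 -0.486  0.763]
 [ 0.     0.     0.     1.   ]]
```

View pics/top0.png

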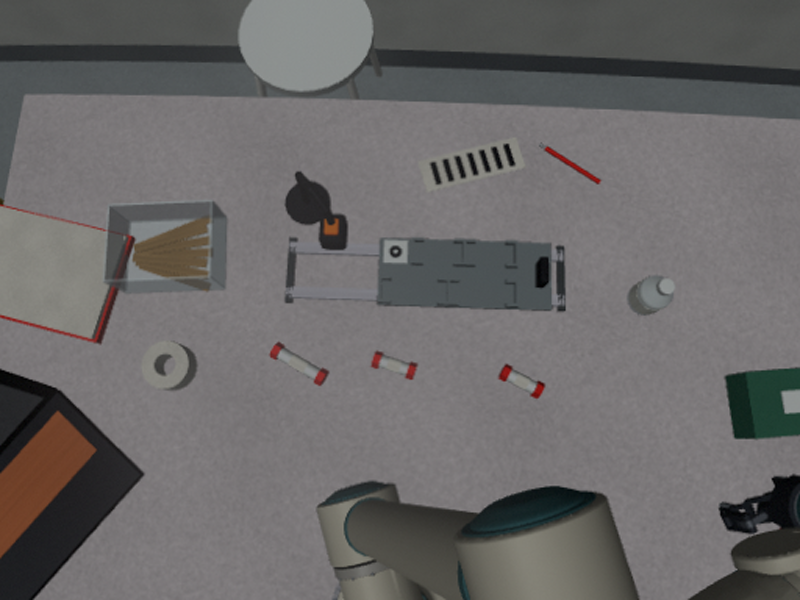

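View pics/side0.png

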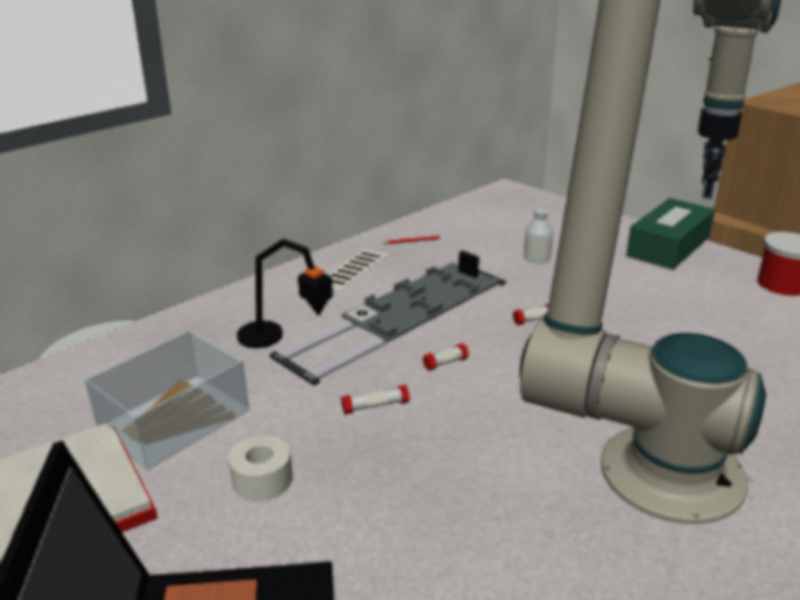

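Top view (800x600): the long tube is at (298,363), the short tubes at (394,364) and (521,381). The tray spans x 378–552, the mark is at (396,252), the handle at (542,272) and the reader head at (334,230). Side view: the caps of the long tube are at (347,402) and (404,394), the mark is at (362,313) and the nose tip at (319,312). The arm partly hides the right-hand short tube.

```bash
cat > h.py <<'E'
import numpy as np,cv2
from rig import manip
def cam(n,f=None):
    return dict(np.load(f)) if f else manip.get_image(n)
def ray(d,uv):
    K=np.array([[d["fx"],0,d["cx"]],[0,d["fy"],d["cy"]],[0,0,1]],float)
    p=cv2.undistortPoints(np.array(uv,float).reshape(-1,1,2),K,np.array(d["D"],float)).reshape(-1,2)
    r=np.c_[p,np.ones(len(p))]
    return d["pose"][:3,3], r@d["pose"][:3,:3].T
def onz(d,uv,z):
    o,r=ray(d,uv); return o+r*((z-o[2])/r[:,2:])
def dep(d,uv):
    o,r=ray(d,uv); return np.array([o+r[i]*np.median(d["depth"][int(round(v))-1:int(round(v))+2,int(round(u))-1:int(round(u))+2]) for i,(u,v) in enumerate(uv)])
def tri(d1,u1,d2,u2):
    o1,r1=ray(d1,[u1]);o2,r2=ray(d2,[u2]);r1=r1[0];r2=r2[0]
    t=np.linalg.lstsq(np.c_[r1,-r2],o2-o1,rcond=None)[0]
    a=o1+t[0]*r1;b=o2+t[1]*r2
    return (a+b)/2,np.linalg.norm(a-b)
def caps(d):
    hsv=cv2.cvtColor(d["pixels"],cv2.COLOR_BGR2HSV)
    m=(((hsv[...,0]<8)|(hsv[...,0]>172))&(hsv[...,1]>130)&(hsv[...,2]>70)).astype(np.uint8)
    n,l,s,c=cv2.connectedComponentsWithStats(m)
    return [(c[i],s[i,4]) for i in range(1,n) if 15<s[i,4]<300]
E
python3 - <<'E'
from h import *
np.set_printoptions(precision=4,suppress=True)
t=cam("top","top0.npz");s=cam("side","side0.npz")
for n,d in(("top",t),("side",s)):
    for c,a in caps(d): print(n,c,c/.64,a,"dep",dep(d,[c])[0],"z14",onz(d,[c],.016)[0])
cv2.imwrite("pics/topc.png",cv2.resize(t["pixels"][130:210,175:375],(800,320),interpolation=cv2.INTER_CUBIC))
cv2.imwrite("pics/sidec.png",cv2.resize(s["pixels"][145:255,170:330],(800,550),interpolation=cv2.INTER_CUBIC))
E
```

```text
top [365.7565 105.0783] [571.4946 164.1848] 115 dep [ 0.8649 -0.3238  0.0067] z14 [ 0.8606 -0.3212  0.016 ]
top [ 81.55 155.75] [127.4219 243.3594] 20 dep [0.6613 0.5575 0.0196] z14 [0.6623 0.5592 0.016 ]
top [ 46.4276 205.3618] [ 72.5432 320.8779] 152 dep [0.4999 0.6397 0.0331] z14 [0.5025 0.6492 0.016 ]
top [175.675 224.625] [274.4922 350.9766] 40 dep [0.459  0.2445 0.0286] z14 [0.4605 0.2473 0.016 ]
top [240.2222 230.3056] [375.3472 359.8524] 36 dep [0.45  0.055 0.028] z14 [0.4512 0.0556 0.016 ]
top [262.5526 237.5   ] [410.2385 371.0938] 38 dep [ 0.4315 -0.0106  0.0285] z14 [ 0.4326 -0.0107  0.016 ]
top [322.8667 238.4   ] [504.4792 372.5   ] 45 dep [ 0.4354 -0.1855  0.0276] z14 [ 0.4365 -0.1873  0.016 ]
top [204.25 241.55] [319.1406 377.4219] 40 dep [0.4133 0.1577 0.0278] z14 [0.4141 0.1594 0.016 ]
top [343.9783 249.6739] [537.466  390.1155] 46 dep [ 0.405  -0.2467  0.0285] z14 [ 0.4058 -0.2493  0.016 ]
side [263.7188 152.9375] [412.0605 238.9648] 32 dep [ 0.8657 -0.3209  0.0057] z14 [ 0.8495 -0.3045  0.016 ]
side [331.814  202.3721] [518.4593 316.2064] 43 dep [ 0.4299 -0.1786  0.0216] z14 [ 0.4357 -0.1866  0.016 ]
side [296.4333 223.8   ] [463.1771 349.6875] 30 dep [ 0.4235 -0.0055  0.0246] z14 [ 0.4322 -0.0159  0.016 ]
side [274.7586 230.8276] [429.3103 360.6681] 58 dep [0.444  0.0626 0.023 ] z14 [0.4513 0.0548 0.016 ]
side [258.5814 251.6512] [404.0334 393.2049] 43 dep [0.4066 0.1635 0.0224] z14 [0.4129 0.1573 0.016 ]
side [221.8421 258.2807] [346.6283 403.5636] 57 dep [0.4515 0.2517 0.0237] z14 [0.4595 0.2451 0.016 ]
side [ 87.3883 331.8511] [136.5442 518.5173] 188 dep [0.4663 0.6233 0.0136] z14 [0.4638 0.6241 0.016 ]
```

View pics/topc.png

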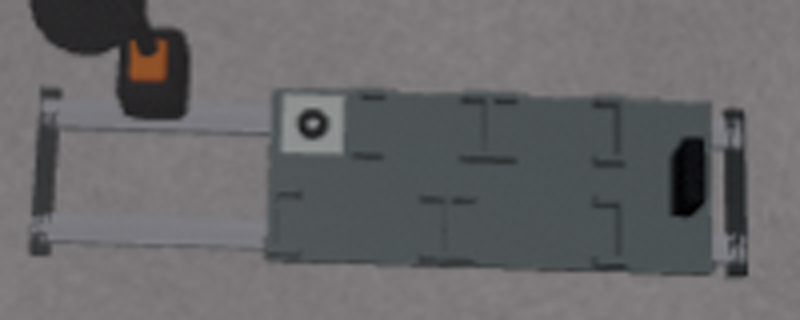

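View pics/sidec.png

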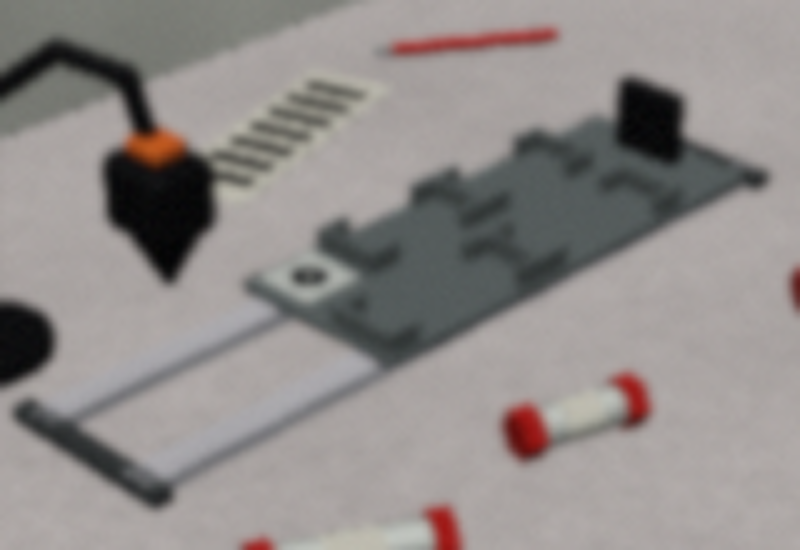

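Top crop: the mark is at (313,124). The tray plate corners are (272,89), (712,101), (712,273) and (266,260). The short bays run x≈360–485 and 490–618 at y≈98–160, and the long bays x≈278–445 and 450–618 at y≈197–265. The handle top is around (690,175). Side crop: mark (309,276), nose tip (169,283), handle top corners (628,78) and (684,97), near lip tops at (415,333), (565,260) and (680,195).

```bash
python3 - <<'E'
from h import *
np.set_printoptions(precision=4,suppress=True)
t=cam("top","top0.npz");s=cam("side","side0.npz")
T=lambda x,y:((x+.5)/4-.5+175,(y+.5)/4-.5+130)
S=lambda x,y:((x+.5)/5-.5+170,(y+.5)/5-.5+145)
m,e=tri(t,T(313,124),s,S(309,276)); print("mark tri",m,e, onz(t,[T(313,124)],.02),onz(s,[S(309,276)],.02))
c=onz(t,[T(272,89),T(712,101),T(712,273),T(266,260)],.02); print("corners",c,np.linalg.norm(c-np.roll(c,-1,0),axis=1))
print("yaw of tray y axis deg from world y", [np.degrees(np.arctan2(-(a-b)[0],(a-b)[1])) for a,b in((c[0],c[1]),(c[3],c[2]))])
print("nose side z62",onz(s,[S(169,283)],.062), "depth", dep(s,[S(168,275)]))
# plate/walls heights from depth
for n,x,y in(("plate",400,125),("plate",530,235),("handle top",688,150),("wall",485,125),("wall2",615,135),("lwall",445,228),("lwall2",618,225)): print(n,dep(t,[T(x,y)]))
# walls at z=.034
w=onz(t,[T(485,125),T(616,132),T(446,228),T(618,225)],.034);print("walls",w)
print("handle side",onz(s,[S(628,78),S(684,97)],.07), "top",onz(t,[T(695,138),T(703,213)],.07))
A=caps(t);B=caps(s)
g=lambda L,x,y:min(L,key=lambda q:np.hypot(*(q[0]/.64-(x,y))))[0]
for n,p in(("long",[((274,351),(347,403)),((319,377),(404,393))]),("s1",[((375,360),(429,361)),((410,371),(463,350))]),("s2a",[((504,372),(518,316))])):
    q=[tri(t,g(A,*a),s,g(B,*b)) for a,b in p]; print(n,q)
E
```

```text
mark tri [0.6639 0.0272 0.02  ] 0.00042773309763715175 [[0.6637 0.027  0.02  ]] [[0.6641 0.0272 0.02  ]]
corners [[ 0.6903  0.0594  0.02  ]
 [ 0.6936 -0.2762  0.02  ]
 [ 0.5599 -0.2748  0.02  ]
 [ 0.5573  0.0577  0.02  ]] [0.3356 0.1337 0.3325 0.1329]
yaw of tray y axis deg from world y [np.float64(0.5659559250460764), np.float64(0.44366823238175185)]
nose side z62 [[0.6607 0.1393 0.062 ]] depth [[0.6595 0.1405 0.0683]]
plate [[ 0.6654 -0.0389  0.0201]]
plate [[ 0.5836 -0.1385  0.0206]]
handle top [[ 0.64   -0.2466  0.0704]]
wall [[ 0.6674 -0.1032  0.0215]]
wall2 [[ 0.6631 -0.2017  0.0221]]
lwall [[ 0.584  -0.0742  0.0321]]
lwall2 [[ 0.5913 -0.2025  0.0312]]
walls [[ 0.6637 -0.1021  0.034 ]
 [ 0.6621 -0.2004  0.034 ]
 [ 0.5836 -0.0748  0.034 ]
 [ 0.5907 -0.202   0.034 ]]
handle side [[ 0.6461 -0.251   0.07  ]
 [ 0.5995 -0.2548  0.07  ]] top [[ 0.6493 -0.2519  0.07  ]
 [ 0.5936 -0.2572  0.07  ]]
long [(array([0.4596, 0.2464, 0.0169]), np.float64(0.0020817760674650167)), (array([0.4132, 0.1585, 0.0167]), np.float64(0.002251467248750559))]
s1 [(array([0.451 , 0.0554, 0.0165]), np.float64(0.0004730582142329823)), (array([ 0.431 , -0.0117,  0.0187]), np.float64(0.0035222477087374785))]
s2a [(array([ 0.4365, -0.1875,  0.0153]), np.float64(0.00030889602943984934))]
```

Measurements agree with the text: mark z is 0.020, plate 133×334 mm, tube cap spacings 99 and 69 mm, cap z about 0.016. The travel needed is about 112 mm. I'll start with the right-hand short tube, centre (0.421,-0.218), axis at 63.6°, so az is +38.5°.

```bash
python3 -m pendant '[{"jaw":0.3,"tx":17.7,"ty":30.2,"tz":-8,"az":38.5},{"jaw":0.3,"tx":17.7,"ty":30.2,"tz":-8,"az":38.5},{"jaw":0.3,"tx":17.7,"ty":30.2,"tz":-8,"az":38.5},{"jaw":0.3,"tx":17.7,"ty":30.2,"tz":-8,"az":38.5},{"jaw":0.3,"tx":17.7,"ty":30.2,"tz":-8,"az":38.5},{"jaw":0.3,"tx":17.7,"ty":30.2,"tz":-8,"az":38.5},{"jaw":0.3,"tx":17.7,"ty":30.2,"tz":-8,"az":38.5},{"jaw":0.3,"tx":17.7,"ty":30.2,"tz":-8,"az":38.5},{"jaw":0.3,"tx":17.7,"ty":30.2,"tz":-8,"az":38.5}]' 40
python3 - <<'E'
from h import *
s=cam("side");t=cam("top","top0.npz")
np.savez("side1.npz",**s)
np.set_printoptions(precision=4,suppress=True)
for c,a in caps(s): print(c,a,onz(s,[c],.016)[0])
cv2.imwrite("pics/topc2.png",cv2.resize(t["pixels"][146:204,234:364],(800,357),interpolation=cv2.INTER_CUBIC))
E
```

```text
[264.1818 152.9091] 33 [ 0.8484 -0.3059  0.016 ]
[331.814  202.3721] 43 [ 0.4357 -0.1866  0.016 ]
[296.4333 223.8   ] 30 [ 0.4322 -0.0159  0.016 ]
[274.7288 230.8983] 59 [0.4511 0.0551 0.016 ]
[258.6512 251.5116] 43 [0.4132 0.1567 0.016 ]
[221.8421 258.2807] 57 [0.4595 0.2451 0.016 ]
[ 87.4171 331.8182] 187 [0.4639 0.624  0.016 ]invalid input at $[0]: expected keys jaw, tx, ty, tz, ax, ay, az
```

View pics/topc2.png

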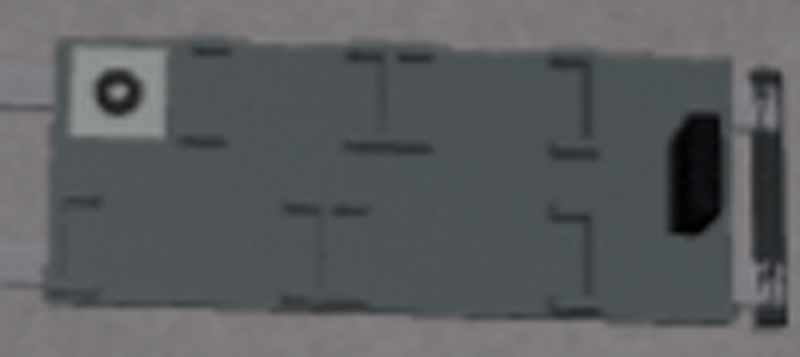

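The move was refused because every row needs all the keys. Enlarged tray crop: the mark is at (119,92). Far lips of the short bays are at y≈50, 57 and 62, and their near lips at y≈142, 148 and 154. For the long bays the far lips are at y≈202, 210 and 217, and the near lips at y≈295, 301 and 308. The wall faces are at x≈382 and 587 (short) and x≈322 and 588 (long). The handle spans x=670–720.

```bash
python3 -m pendant '[{"jaw":0.3,"tx":17.7,"ty":30.2,"tz":-8,"ax":0,"ay":0,"az":38.5},{"jaw":0.3,"tx":17.7,"ty":30.2,"tz":-8,"ax":0,"ay":0,"az":38.5},{"jaw":0.3,"tx":17.7,"ty":30.2,"tz":-8,"ax":0,"ay":0,"az":38.5},{"jaw":0.3,"tx":17.7,"ty":30.2,"tz":-8,"ax":0,"ay":0,"az":38.5},{"jaw":0.3,"tx":17.7,"ty":30.2,"tz":-8,"ax":0,"ay":0,"az":38.5},{"jaw":0.3,"tx":17.7,"ty":30.2,"tz":-8,"ax":0,"ay":0,"az":38.5},{"jaw":0.3,"tx":17.7,"ty":30.2,"tz":-8,"ax":0,"ay":0,"az":38.5},{"jaw":0.3,"tx":17.7,"ty":30.2,"tz":-8,"ax":0,"ay":0,"az":38.5},{"jaw":0.3,"tx":17.7,"ty":30.2,"tz":-8,"ax":0,"ay":0,"az":38.5}]' 40
python3 - <<'E'
from h import *
t=cam("top","top0.npz")
np.set_printoptions(precision=4,suppress=True)
k=800/130
T=lambda x,y:((x+.5)/k-.5+234,(y+.5)/k-.5+146)
z=.027
print("far short",onz(t,[T(211,50),T(368,57),T(415,57),T(567,62)],z)[:,:2])
print("near short",onz(t,[T(203,142),T(388,148),T(570,154)],z)[:,:2])
print("far long",onz(t,[T(83,202),T(325,210),T(570,217)],z)[:,:2])
print("near long",onz(t,[T(70,295),T(325,301),T(570,308)],z)[:,:2])
print("walls",onz(t,[T(382,95),T(587,100),T(322,260),T(588,255)],z)[:,:2])
print("handle",onz(t,[T(720,175)],.07),onz(t,[T(670,190)],.02))
d=cam("side");np.savez("side1.npz",**d)
for c,a in caps(d): print(c,a,onz(d,[c],.016)[0])
E
```

```text
clock: 1.27
position: [0.4211, -0.2198, 0.1207]
ee_rot: [0.0, 0.85, 0.527, -0.0]
contact_force: [-0.4, -0.5, 0.3]
width: 0.0555
gripper_force: 0.0
far short [[ 0.6851 -0.0176]
 [ 0.6844 -0.0948]
 [ 0.6853 -0.1179]
 [ 0.6857 -0.1928]]
near short [[ 0.6382 -0.0153]
 [ 0.6386 -0.1055]
 [ 0.6389 -0.1944]]
far long [[ 0.606   0.0419]
 [ 0.6064 -0.0755]
 [ 0.6074 -0.1945]]
near long [[ 0.5597  0.0461]
 [ 0.5614 -0.0766]
 [ 0.5624 -0.1946]]
walls [[ 0.6653 -0.1021]
 [ 0.6666 -0.2026]
 [ 0.5815 -0.0747]
 [ 0.5888 -0.2032]]
handle [[ 0.6199 -0.258   0.07  ]] [[ 0.6245 -0.2446  0.02  ]]
[263.7188 152.9375] 32 [ 0.8495 -0.3045  0.016 ]
[331.814  202.3721] 43 [ 0.4357 -0.1866  0.016 ]
[296.4333 223.8   ] 30 [ 0.4322 -0.0159  0.016 ]
[274.7586 230.8276] 58 [0.4513 0.0548 0.016 ]
[258.6585 251.5854] 41 [0.413  0.1569 0.016 ]
[221.8421 258.2807] 57 [0.4595 0.2451 0.016 ]
[ 87.4332 331.8128] 187 [0.4639 0.624  0.016 ]
```

```bash
python3 -m pendant '[{"jaw":0.3,"tx":0,"ty":0.1,"tz":-5.8,"ax":0,"ay":0,"az":0},{"jaw":0.3,"tx":0,"ty":0.1,"tz":-10,"ax":0,"ay":0,"az":0},{"jaw":0.3,"tx":0,"ty":0.1,"tz":-11.6,"ax":0,"ay":0,"az":0},{"jaw":0.3,"tx":0,"ty":0.1,"tz":-11.6,"ax":0,"ay":0,"az":0},{"jaw":-1,"tx":0,"ty":0.1,"tz":-11.6,"ax":0,"ay":0,"az":0},{"jaw":-1,"tx":0,"ty":0.1,"tz":-11.6,"ax":0,"ay":0,"az":0},{"jaw":-1,"tx":0,"ty":0.1,"tz":-11.6,"ax":0,"ay":0,"az":0},{"jaw":-1,"tx":0,"ty":0.1,"tz":-11.6,"ax":0,"ay":0,"az":0},{"jaw":-1,"tx":0,"ty":0.1,"tz":-11.6,"ax":0,"ay":0,"az":0},{"jaw":-1,"tx":0,"ty":0.1,"tz":-11.6,"ax":0,"ay":0,"az":0}]' 40
```

```text
clock: 2.58
position: [0.4213, -0.2175, 0.0044]
ee_rot: [0.0, 0.85, 0.527, 0.0]
contact_force: [0.7, 0.1, 0.4]
width: -0.0001
gripper_force: 0.0
```

```bash
python3 - <<'E'
from h import *
np.set_printoptions(precision=4,suppress=True)
t=cam("top");s=cam("side")
for d in(t,s):
    for c,a in caps(d): print(c,a,onz(d,[c],.016)[0])
a=cv2.resize(t["pixels"][200:280,290:390],(400,320),interpolation=cv2.INTER_CUBIC);b=cv2.resize(s["pixels"][160:240,290:390],(400,320),interpolation=cv2.INTER_CUBIC)
cv2.imwrite("pics/g1.png",np.hstack([a,b]))
E
```

```text
[365.9035 105.1754] 114 [ 0.8603 -0.3217  0.016 ]
[ 81.6316 155.4211] 19 [0.6634 0.5591 0.016 ]
[ 46.8065 205.3548] 155 [0.5026 0.648  0.016 ]
[175.6316 224.8158] 38 [0.4599 0.2474 0.016 ]
[240.2222 230.3056] 36 [0.4512 0.0556 0.016 ]
[262.5526 237.5   ] 38 [ 0.4326 -0.0107  0.016 ]
[322.913  238.3043] 46 [ 0.4368 -0.1874  0.016 ]
[204.2439 241.6585] 41 [0.4138 0.1594 0.016 ]
[501.9704 364.2444] 135 [ 0.0935 -0.7058  0.016 ]
[263.7188 152.9375] 32 [ 0.8495 -0.3045  0.016 ]
[331.814  202.3721] 43 [ 0.4357 -0.1866  0.016 ]
[296.4333 223.8   ] 30 [ 0.4322 -0.0159  0.016 ]
[274.7288 230.8983] 59 [0.4511 0.0551 0.016 ]
[258.6905 251.5   ] 42 [0.4132 0.1566 0.016 ]
[221.8421 258.2807] 57 [0.4595 0.2451 0.016 ]
[ 87.4171 331.8182] 187 [0.4639 0.624  0.016 ]
```

View pics/g1.png

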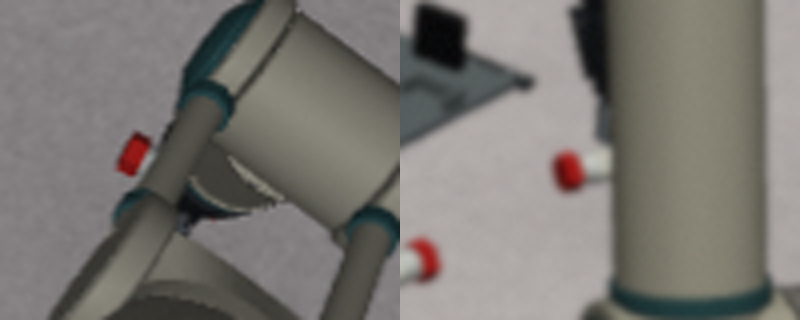

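The crop shows the tube undisturbed (cap at left panel (135,152), right panel (570,172)), and in the right panel a dark finger stands behind or above it at (600,60–140). I'll find where the fingers are by depth.

```bash
python3 - <<'E'
from h import *
np.set_printoptions(precision=3,suppress=True)
s=cam("side");p=s["pixels"]
for v in range(160,208,3):
    print(v,[(u,p[v,u].tolist(),dep(s,[(u,v)])[0].tolist() if s["depth"][v,u]>0 else 0) for u in (337,340)] )
print(manip.get_state())
E
```

```text
160 [(337, [20, 19, 19], [0.4257221850614661, -0.1815261879723965, 0.1659718882004627]), (340, [27, 28, 28], [0.41431061752245346, -0.18033210595159488, 0.17011477771907557])]
163 [(337, [23, 21, 19], [0.448440768323236, -0.2151929231095847, 0.13736296934920278]), (340, [28, 29, 29], [0.4338139926193556, -0.20986305690522566, 0.14403150791820163])]
166 [(337, [21, 18, 16], [0.44253995751455044, -0.20805067208634742, 0.13168253146091313]), (340, [26, 26, 26], [0.4325394517628772, -0.20935458409500474, 0.13462998473472998])]
169 [(337, [19, 18, 17], [0.44406868558851864, -0.21153082336795104, 0.11984240641409993]), (340, [22, 22, 21], [0.43120858288887265, -0.2087732682622846, 0.12522658611187398])]
172 [(337, [18, 17, 16], [0.4431451568105589, -0.21151654057282665, 0.10996695996081796]), (340, [20, 20, 19], [0.428464571694, -0.2061470853133628, 0.11699084354198908])]
175 [(337, [22, 20, 20], [0.4421985603915065, -0.21147918379037856, 0.10005027800158961]), (340, [23, 22, 21], [0.42769450593008307, -0.20639701642097996, 0.1070183033388653])]
178 [(337, [39, 38, 39], [0.4456737485475321
[... 1539 characters left out ...]
692510148, -0.20348836691706895, 0.018034255690391854])]
205 [(337, [109, 111, 120], [0.42034442003076045, -0.19369139471632624, 0.00989418062665226]), (340, [126, 130, 133], [0.4185598077786393, -0.20742157547195184, 0.004926653956108362])]
{'clock': 2.725, 'qpos': array([-0.624,  0.33 ,  1.997,  0.   ,  0.815, -0.164]), 'qd': array([-0.002,  0.   , -0.001,  0.001,  0.002,  0.002]), 'effort': array([  0.006, -36.643, -16.338,  -0.   ,   0.001,  -0.   ]), 'position': array([ 0.421, -0.218,  0.004]), 'ee_rot': array([-0.   ,  0.85 ,  0.527, -0.   ]), 'contact_force': array([-0.006,  0.332, -0.646]), 'moment': array([0.007, 0.013, 0.003]), 'gripper_force': 0.0, 'width': -2.570086748067548e-05}
```

```bash
python3 - <<'E'
from h import *
np.set_printoptions(precision=3,suppress=True)
s=cam("side","side0.npz");p=s["pixels"]
K=np.array([[s["fx"],0,s["cx"]],[0,s["fy"],s["cy"]],[0,0,1]]);W=np.linalg.inv(s["pose"])
print(cv2.projectPoints(np.array([[.244,-.52,.2]]),cv2.Rodrigues(W[:3,:3])[0],W[:3,3],K,s["D"])[0])
for v in range(90,134,3):
    us=[u for u in range(440,475) if p[v,u].max()<90]
    if us: print(v,us[0],us[-1],dep(s,[(us[len(us)//2],v)])[0], dep(s,[(us[0]+1,v)])[0])
cv2.imwrite("pics/grip.png",cv2.resize(p[60:150,400:500],(600,540),interpolation=cv2.INTER_CUBIC))
E
```

```text
[[[449.333 135.301]]]
90 453 468 [ 0.224 -0.486  0.357] [ 0.244 -0.491  0.352]
93 451 464 [ 0.23  -0.489  0.347] [ 0.253 -0.502  0.339]
96 451 465 [ 0.215 -0.458  0.348] [ 0.248 -0.493  0.332]
99 450 464 [ 0.215 -0.454  0.339] [ 0.251 -0.499  0.321]
102 450 463 [ 0.215 -0.459  0.329] [ 0.244 -0.485  0.317]
105 450 462 [ 0.215 -0.455  0.321] [ 0.239 -0.477  0.31 ]
108 450 461 [ 0.225 -0.484  0.303] [ 0.238 -0.478  0.301]
111 450 460 [ 0.256 -0.558  0.268] [ 0.231 -0.467  0.296]
114 449 460 [ 0.213 -0.454  0.295] [ 0.231 -0.463  0.288]
117 450 457 [ 0.22  -0.468  0.28 ] [ 0.23  -0.471  0.277]
120 450 456 [ 0.222 -0.47   0.27 ] [ 0.227 -0.468  0.269]
123 450 455 [ 0.219 -0.468  0.261] [ 0.225 -0.468  0.26 ]
126 450 454 [ 0.222 -0.473  0.25 ] [ 0.224 -0.471  0.25 ]
132 440 449 [ 0.389 -0.832  0.083] [ 0.403 -0.828  0.08 ]
```

View pics/grip.png

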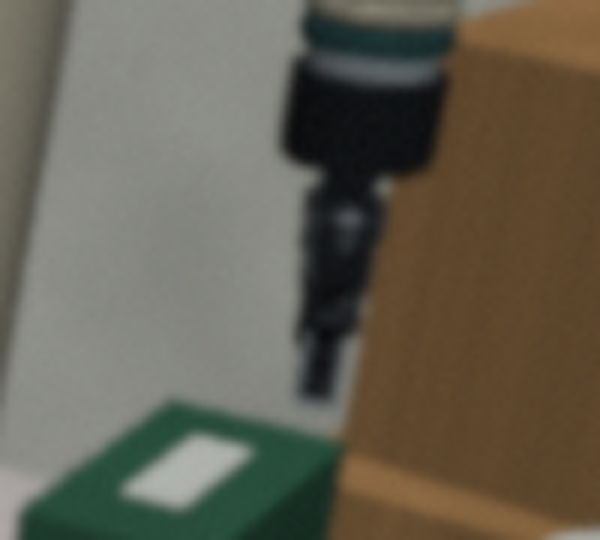

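The grip picture shows the open fingertip at about (318,398), and depth puts it at z≈0.245 while the reported TCP was at 0.200. So the real fingertips are about 35–45 mm higher than the reported TCP, which explains the empty grasp. I'll move to a clear spot and measure the tip height at the grasp opening.

```bash
python3 -m pendant '[{"jaw":-1,"tx":0,"ty":0,"tz":5,"ax":0,"ay":0,"az":0},{"jaw":-1,"tx":6,"ty":5,"tz":5,"ax":0,"ay":0,"az":0},{"jaw":-1,"tx":6,"ty":10,"tz":5,"ax":0,"ay":0,"az":0},{"jaw":-1,"tx":6,"ty":10,"tz":5,"ax":0,"ay":0,"az":0},{"jaw":-1,"tx":6,"ty":10,"tz":5,"ax":0,"ay":0,"az":0}]'
cat > tip.py <<'E'
from h import *
import sys
np.set_printoptions(precision=4,suppress=True)
s=cam("side");p=s["pixels"];st=manip.get_state();P=st["position"]
K=np.array([[s["fx"],0,s["cx"]],[0,s["fy"],s["cy"]],[0,0,1]]);W=np.linalg.inv(s["pose"])
f=lambda z:cv2.projectPoints(np.array([[P[0],P[1],z]]),cv2.Rodrigues(W[:3,:3])[0],W[:3,3],K,s["D"])[0].ravel()
print(P,st["width"],"tcp px",f(P[2]))
for dz in(0,.02,.03,.04,.05,.06): print(dz,f(P[2]+dz))
u,v=f(P[2]+.03).astype(int)
np.savez("tip.npz",**s)
a,b=v-35,u-30
print("crop origin",b,a)
cv2.imwrite("pics/"+sys.argv[1],cv2.resize(p[a:a+60,b:b+60],(600,600),interpolation=cv2.INTER_CUBIC))
E
python3 tip.py tip1.png
```

```text
clock: 3.35
position: [0.4812, -0.1176, 0.0543]
ee_rot: [0.0, 0.849, 0.528, -0.0]
contact_force: [-0.5, -0.2, -0.8]
width: 0.0
gripper_force: 0.0
[ 0.4811 -0.1183  0.0543] 8.047144551113574e-05 tcp px [306.9698 194.1621]
0 [306.9698 194.1621]
0.02 [307.2686 188.371 ]
0.03 [307.4191 185.4463]
0.04 [307.5703 182.5022]
0.05 [307.7222 179.5383]
0.06 [307.8748 176.5545]
crop origin 277 150
```

View pics/tip1.png

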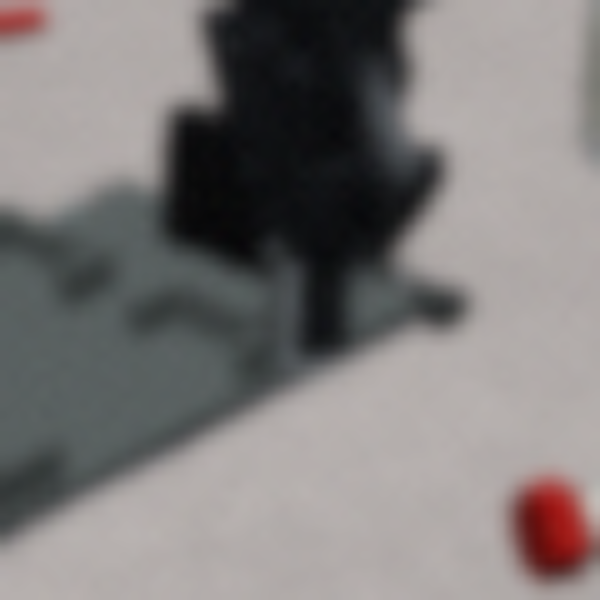

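Crop: the shut fingertips end at about (310,350), which is pixel v≈185. That puts the real tip about 31 mm above the reported TCP, agreeing with the earlier estimate. I'll correct by going 30 mm lower and regrasp.

```bash
python3 -m pendant '[{"jaw":0.3,"tx":-3,"ty":-5,"tz":0,"ax":0,"ay":0,"az":0},{"jaw":0.3,"tx":-6,"ty":-10.1,"tz":0,"ax":0,"ay":0,"az":0},{"jaw":0.3,"tx":-6,"ty":-10.1,"tz":0,"ax":0,"ay":0,"az":0},{"jaw":0.3,"tx":-6,"ty":-10.1,"tz":-3,"ax":0,"ay":0,"az":0},{"jaw":0.3,"tx":-6,"ty":-10.1,"tz":-5,"ax":0,"ay":0,"az":0},{"jaw":0.3,"tx":-6,"ty":-10.1,"tz":-6.5,"ax":0,"ay":0,"az":0},{"jaw":0.3,"tx":-6,"ty":-10.1,"tz":-7.5,"ax":0,"ay":0,"az":0},{"jaw":0.3,"tx":-6,"ty":-10.1,"tz":-8,"ax":0,"ay":0,"az":0},{"jaw":0.3,"tx":-6,"ty":-10.1,"tz":-8,"ax":0,"ay":0,"az":0}]'
python3 -m pendant '[{"jaw":-1,"tx":0,"ty":0,"tz":0,"ax":0,"ay":0,"az":0},{"jaw":-1,"tx":0,"ty":0,"tz":0,"ax":0,"ay":0,"az":0},{"jaw":-1,"tx":0,"ty":0,"tz":0,"ax":0,"ay":0,"az":0},{"jaw":-1,"tx":0,"ty":0,"tz":0,"ax":0,"ay":0,"az":0},{"jaw":-1,"tx":0,"ty":0,"tz":0,"ax":0,"ay":0,"az":0}]' 40
```

```text
clock: 4.53
position: [0.4213, -0.2186, -0.0256]
ee_rot: [-0.0, 0.85, 0.527, 0.0]
contact_force: [0.2, 0.8, -1.5]
width: 0.0555
gripper_force: 0.0
clock: 5.15
position: [0.4218, -0.2189, -0.0249]
ee_rot: [0.001, 0.85, 0.527, 0.0]
contact_force: [-0.7, 0.7, 5.6]
width: 0.0225
gripper_force: 39.2
```

```bash
python3 -m pendant '[{"jaw":-1,"tx":0,"ty":0,"tz":4,"ax":0,"ay":0,"az":0},{"jaw":-1,"tx":0,"ty":0,"tz":8,"ax":0,"ay":0,"az":0},{"jaw":-1,"tx":5,"ty":3,"tz":10,"ax":0,"ay":0,"az":9},{"jaw":-1,"tx":10,"ty":6.3,"tz":10,"ax":0,"ay":0,"az":18},{"jaw":-1,"tx":15,"ty":6.3,"tz":10,"ax":0,"ay":0,"az":26.9},{"jaw":-1,"tx":20,"ty":6.3,"tz":10,"ax":0,"ay":0,"az":26.9},{"jaw":-1,"tx":24.3,"ty":6.3,"tz":10,"ax":0,"ay":0,"az":26.9},{"jaw":-1,"tx":24.3,"ty":6.3,"tz":10,"ax":0,"ay":0,"az":26.9},{"jaw":-1,"tx":24.3,"ty":6.3,"tz":10,"ax":0,"ay":0,"az":26.9}]'
cat > chk.py <<'E'
from h import *
np.set_printoptions(precision=4,suppress=True)
z=float(__import__("sys").argv[1])
t=cam("top");s=cam("side")
for n,d in(("top",t),("side",s)):
    for c,a in caps(d):
        q=onz(d,[c],z)[0]
        if .3<q[0]<.75 and -.35<q[1]<.35: print(n,c,a,q,"dep",dep(d,[c])[0])
np.savez("t.npz",**t);np.savez("s.npz",**s)
E
python3 chk.py .12
```

```text
clock: 6.28
position: [0.6629, -0.1552, 0.0735]
ee_rot: [-0.001, 0.704, 0.711, -0.001]
contact_force: [-1.1, 0.4, -0.6]
width: 0.0226
gripper_force: 39.5
side [281.2105 151.6842] 19 [ 0.6526 -0.1865  0.12  ] dep [ 0.6498 -0.1834  0.1218]
side [263.1538 157.1154] 78 [ 0.6647 -0.1144  0.12  ] dep [ 0.6663 -0.116   0.119 ]
side [296.4333 223.8   ] 30 [0.3272 0.1094 0.12  ] dep [ 0.4237 -0.0058  0.0244]
side [274.7288 230.8983] 59 [0.3435 0.1706 0.12  ] dep [0.4457 0.0609 0.0212]
side [258.6585 251.4878] 41 [0.3109 0.2579 0.12  ] dep [0.4062 0.1636 0.0232]
side [221.8421 258.2807] 57 [0.3507 0.3341 0.12  ] dep [0.4533 0.2502 0.022 ]
```

```bash
python3 -m pendant '[{"jaw":-1,"tx":0.1,"ty":0,"tz":-3.5,"ax":0,"ay":0,"az":0},{"jaw":-1,"tx":0.1,"ty":0,"tz":-6,"ax":0,"ay":0,"az":0},{"jaw":-1,"tx":0.1,"ty":0,"tz":-7.3,"ax":0,"ay":0,"az":0},{"jaw":-1,"tx":0.1,"ty":0,"tz":-7.9,"ax":0,"ay":0,"az":0},{"jaw":-1,"tx":0.1,"ty":0,"tz":-7.9,"ax":0,"ay":0,"az":0},{"jaw":-1,"tx":0.1,"ty":0,"tz":-7.9,"ax":0,"ay":0,"az":0}]'
python3 chk.py .036
```

```text
clock: 7.12
position: [0.666, -0.1558, -0.0036]
ee_rot: [0.001, 0.704, 0.71, 0.0]
contact_force: [-0.6, -0.2, -0.5]
width: 0.0225
gripper_force: 39.6
side [280.65 172.95] 20 [ 0.6611 -0.1951  0.036 ] dep [ 0.6538 -0.1872  0.0414]
side [264.5854 179.2927] 41 [ 0.6668 -0.1233  0.036 ] dep [ 0.6566 -0.1129  0.0435]
side [296.4333 223.8   ] 30 [0.412  0.0082 0.036 ] dep [ 0.4243 -0.0065  0.0238]
side [274.7288 230.8983] 59 [0.4304 0.0773 0.036 ] dep [0.4448 0.0619 0.0221]
side [258.6512 251.5116] 43 [0.3935 0.1762 0.036 ] dep [0.4056 0.1643 0.0238]
side [221.8421 258.2807] 57 [0.4386 0.2622 0.036 ] dep [0.4517 0.2515 0.0235]
```

```bash
python3 -m pendant '[{"jaw":0.1,"tx":0,"ty":0,"tz":-0.1,"ax":0,"ay":0,"az":0},{"jaw":0.1,"tx":0,"ty":0,"tz":-0.1,"ax":0,"ay":0,"az":0},{"jaw":0.1,"tx":0,"ty":0,"tz":-0.1,"ax":0,"ay":0,"az":0},{"jaw":0.1,"tx":0,"ty":0,"tz":2,"ax":0,"ay":0,"az":0},{"jaw":0.1,"tx":0,"ty":0,"tz":7,"ax":0,"ay":0,"az":0},{"jaw":0.2,"tx":-4,"ty":3,"tz":9,"ax":0,"ay":0,"az":0}]'
python3 -m pendant '[{"jaw":0.3,"tx":-5,"ty":4,"tz":0,"ax":0,"ay":0,"az":-8},{"jaw":0.3,"tx":-9,"ty":8,"tz":0,"ax":0,"ay":0,"az":-16.2},{"jaw":0.3,"tx":-14,"ty":12,"tz":0,"ax":0,"ay":0,"az":-16.2},{"jaw":0.3,"tx":-18.4,"ty":14.8,"tz":0,"ax":0,"ay":0,"az":-16.2},{"jaw":0.3,"tx":-18.4,"ty":14.8,"tz":-2,"ax":0,"ay":0,"az":-16.2},{"jaw":0.3,"tx":-18.4,"ty":14.8,"tz":-3,"ax":0,"ay":0,"az":-16.2}]'
python3 chk.py .036
```

```text
clock: 7.98
position: [0.6299, -0.128, 0.0885]
ee_rot: [0.004, 0.704, 0.71, 0.002]
contact_force: [-0.7, 0.9, -0.4]
width: 0.0508
gripper_force: 0.0
clock: 8.72
position: [0.4409, 0.0228, 0.0553]
ee_rot: [0.0, 0.797, 0.605, 0.0]
contact_force: [0.5, 0.8, -0.1]
width: 0.0554
gripper_force: 0.0
top [301.9787 160.7872] 47 [ 0.6641 -0.1202  0.036 ] dep [ 0.6608 -0.1191  0.0473]
top [325.5227 161.2727] 44 [ 0.6653 -0.1908  0.036 ] dep [ 0.6622 -0.1891  0.0466]
top [175.6154 224.7179] 39 [0.4579 0.2431 0.036 ] dep [0.4589 0.2449 0.0276]
top [261.6 238.9] 20 [ 0.4267 -0.008   0.036 ] dep [ 0.4275 -0.008   0.0267]
top [203.6452 241.5484] 31 [0.4126 0.1583 0.036 ] dep [0.4133 0.1596 0.0269]
side [264.7027 179.6216] 37 [ 0.6649 -0.1219  0.036 ] dep [ 0.6565 -0.1134  0.0421]
side [296.3448 223.7241] 29 [0.4125 0.0081 0.036 ] dep [ 0.4243 -0.0061  0.0243]
side [274.7288 230.8983] 59 [0.4304 0.0773 0.036 ] dep [0.4444 0.0623 0.0225]
side [258.6585 251.5854] 41 [0.3933 0.1764 0.036 ] dep [0.4069 0.163  0.0222]
side [221.8571 258.375 ] 56 [0.4383 0.2625 0.036 ] dep [0.4524 0.2509 0.0225]
```

```bash
python3 -m pendant '[{"jaw":0.3,"tx":0.1,"ty":0,"tz":-4,"ax":0,"ay":0,"az":0},{"jaw":0.3,"tx":0.1,"ty":0,"tz":-6.5,"ax":0,"ay":0,"az":0},{"jaw":0.3,"tx":0.1,"ty":0,"tz":-7.6,"ax":0,"ay":0,"az":0},{"jaw":0.3,"tx":0.1,"ty":0,"tz":-8.1,"ax":0,"ay":0,"az":0},{"jaw":0.3,"tx":0.1,"ty":0,"tz":-8.1,"ax":0,"ay":0,"az":0},{"jaw":-1,"tx":0.1,"ty":0,"tz":-8.1,"ax":0,"ay":0,"az":0},{"jaw":-1,"tx":0.1,"ty":0,"tz":-8.1,"ax":0,"ay":0,"az":0},{"jaw":-1,"tx":0.1,"ty":0,"tz":-8.1,"ax":0,"ay":0,"az":0},{"jaw":-1,"tx":0.1,"ty":0,"tz":-8.1,"ax":0,"ay":0,"az":0},{"jaw":-1,"tx":0.1,"ty":0,"tz":-8.1,"ax":0,"ay":0,"az":0}]'
```

```text
clock: 10.07
position: [0.443, 0.0224, -0.0247]
ee_rot: [0.001, 0.797, 0.604, 0.001]
contact_force: [-1.6, -0.6, 6.2]
width: 0.0222
gripper_force: 39.2
```

```bash
python3 -m pendant '[{"jaw":-1,"tx":0,"ty":0,"tz":4,"ax":0,"ay":0,"az":0},{"jaw":-1,"tx":0,"ty":0,"tz":8,"ax":0,"ay":0,"az":0},{"jaw":-1,"tx":4,"ty":-2,"tz":10,"ax":0,"ay":0,"az":8},{"jaw":-1,"tx":9,"ty":-4,"tz":10,"ax":0,"ay":0,"az":16.2},{"jaw":-1,"tx":14,"ty":-6,"tz":10,"ax":0,"ay":0,"az":16.2},{"jaw":-1,"tx":18.5,"ty":-7.9,"tz":10,"ax":0,"ay":0,"az":16.2},{"jaw":-1,"tx":22.2,"ty":-7.9,"tz":10,"ax":0,"ay":0,"az":16.2},{"jaw":-1,"tx":22.2,"ty":-7.9,"tz":10,"ax":0,"ay":0,"az":16.2},{"jaw":-1,"tx":22.2,"ty":-7.9,"tz":8,"ax":0,"ay":0,"az":16.2},{"jaw":-1,"tx":22.2,"ty":-7.9,"tz":6,"ax":0,"ay":0,"az":16.2}]'
python3 -m pendant '[{"jaw":-1,"tx":0,"ty":0,"tz":-2,"ax":0,"ay":0,"az":0},{"jaw":-1,"tx":0,"ty":0,"tz":-3.4,"ax":0,"ay":0,"az":0},{"jaw":-1,"tx":0,"ty":0,"tz":-3.9,"ax":0,"ay":0,"az":0},{"jaw":-1,"tx":0,"ty":0,"tz":-3.9,"ax":0,"ay":0,"az":0},{"jaw":-1,"tx":0,"ty":0,"tz":-3.9,"ax":0,"ay":0,"az":0}]'
python3 chk.py .036
```

```text
clock: 11.32
position: [0.663, -0.0562, 0.034]
ee_rot: [-0.0, 0.704, 0.711, -0.0]
contact_force: [-0.9, 0.1, -0.5]
width: 0.0222
gripper_force: 39.6
clock: 11.95
position: [0.6647, -0.0566, -0.004]
ee_rot: [0.001, 0.704, 0.71, 0.0]
contact_force: [0.4, -0.5, -0.9]
width: 0.0222
gripper_force: 39.7
top [325.5227 161.2727] 44 [ 0.6653 -0.1908  0.036 ] dep [ 0.6619 -0.1889  0.0477]
side [280.3889 172.8333] 18 [ 0.6623 -0.1952  0.036 ] dep [ 0.6533 -0.1853  0.0427]
side [263.3448 180.6724] 58 [ 0.6628 -0.1134  0.036 ] dep [ 0.6621 -0.1128  0.0365]
side [243.1731 189.7308] 52 [ 0.6644 -0.0239  0.036 ] dep [ 0.657  -0.0172  0.0414]
side [258.6905 251.5   ] 42 [0.3935 0.1761 0.036 ] dep [0.4056 0.1641 0.0237]
side [221.8421 258.2807] 57 [0.4386 0.2622 0.036 ] dep [0.4518 0.2514 0.0234]
```

```bash
python3 -m pendant '[{"jaw":0.1,"tx":0,"ty":0,"tz":-0.1,"ax":0,"ay":0,"az":0},{"jaw":0.1,"tx":0,"ty":0,"tz":-0.1,"ax":0,"ay":0,"az":0},{"jaw":0.1,"tx":0,"ty":0,"tz":-0.1,"ax":0,"ay":0,"az":0},{"jaw":0.1,"tx":0,"ty":0,"tz":2,"ax":0,"ay":0,"az":0},{"jaw":0.1,"tx":0,"ty":0,"tz":7,"ax":0,"ay":0,"az":0},{"jaw":0.2,"tx":-5,"ty":2,"tz":9,"ax":0,"ay":0,"az":0}]'
python3 -m pendant '[{"jaw":0.3,"tx":-5,"ty":2,"tz":0,"ax":0,"ay":0,"az":-9},{"jaw":0.3,"tx":-9,"ty":6,"tz":0,"ax":0,"ay":0,"az":-18},{"jaw":0.3,"tx":-13,"ty":10,"tz":0,"ax":0,"ay":0,"az":-28.3},{"jaw":0.3,"tx":-17.7,"ty":14,"tz":0,"ax":0,"ay":0,"az":-28.3},{"jaw":0.3,"tx":-17.7,"ty":20,"tz":0,"ax":0,"ay":0,"az":-28.3},{"jaw":0.3,"tx":-17.7,"ty":23.9,"tz":0,"ax":0,"ay":0,"az":-28.3},{"jaw":0.3,"tx":-17.7,"ty":23.9,"tz":-2,"ax":0,"ay":0,"az":-28.3},{"jaw":0.3,"tx":-17.7,"ty":23.9,"tz":-3,"ax":0,"ay":0,"az":-28.3}]'
python3 chk.py .036
```

```text
clock: 12.8
position: [0.6197, -0.0382, 0.0886]
ee_rot: [0.004, 0.704, 0.71, 0.003]
contact_force: [0.3, 1.3, 1.3]
width: 0.0512
gripper_force: 0.0
clock: 13.8
position: [0.4366, 0.2028, 0.0548]
ee_rot: [-0.0, 0.856, 0.517, -0.001]
contact_force: [-0.0, -1.2, -0.6]
width: 0.0554
gripper_force: 0.0
top [269.4615 159.6154] 39 [ 0.6641 -0.0229  0.036 ] dep [ 0.6603 -0.0227  0.0489]
top [292.8261 160.3696] 46 [ 0.6644 -0.0928  0.036 ] dep [ 0.6607 -0.0919  0.0483]
top [301.9787 160.7872] 47 [ 0.6641 -0.1202  0.036 ] dep [ 0.6604 -0.119   0.0487]
top [325.4651 161.3256] 43 [ 0.6651 -0.1906  0.036 ] dep [ 0.6615 -0.1886  0.0484]
top [204.3256 241.4651] 43 [0.4129 0.1563 0.036 ] dep [0.4136 0.1576 0.0272]
side [280.4706 172.8824] 17 [ 0.6618 -0.1951  0.036 ] dep [ 0.6534 -0.1859  0.0422]
side [262.8889 180.6508] 63 [ 0.6639 -0.1125  0.036 ] dep [ 0.6629 -0.1114  0.0368]
side [258.6585 251.5854] 41 [0.3933 0.1764 0.036 ] dep [0.4068 0.163  0.0223]
side [221.8571 258.375 ] 56 [0.4383 0.2625 0.036 ] dep [0.452  0.2512 0.0229]
```

```bash
python3 -m pendant '[{"jaw":0.3,"tx":0,"ty":0,"tz":-4,"ax":0,"ay":0,"az":0},{"jaw":0.3,"tx":0,"ty":0,"tz":-6.5,"ax":0,"ay":0,"az":0},{"jaw":0.3,"tx":0,"ty":0,"tz":-7.6,"ax":0,"ay":0,"az":0},{"jaw":0.3,"tx":0,"ty":0,"tz":-8.1,"ax":0,"ay":0,"az":0},{"jaw":0.3,"tx":0,"ty":0,"tz":-8.1,"ax":0,"ay":0,"az":0},{"jaw":-1,"tx":0,"ty":0,"tz":-8.1,"ax":0,"ay":0,"az":0},{"jaw":-1,"tx":0,"ty":0,"tz":-8.1,"ax":0,"ay":0,"az":0},{"jaw":-1,"tx":0,"ty":0,"tz":-8.1,"ax":0,"ay":0,"az":0},{"jaw":-1,"tx":0,"ty":0,"tz":-8.1,"ax":0,"ay":0,"az":0},{"jaw":-1,"tx":0,"ty":0,"tz":-8.1,"ax":0,"ay":0,"az":0}]'
```

```text
clock: 15.15
position: [0.438, 0.2027, -0.0247]
ee_rot: [0.0, 0.856, 0.517, 0.001]
contact_force: [0.2, 0.3, 6.2]
width: 0.022
gripper_force: 39.1
```

```bash
python3 -m pendant '[{"jaw":-1,"tx":0,"ty":0,"tz":4,"ax":0,"ay":0,"az":0},{"jaw":-1,"tx":0,"ty":0,"tz":8,"ax":0,"ay":0,"az":0},{"jaw":-1,"tx":2,"ty":-4,"tz":10,"ax":0,"ay":0,"az":9},{"jaw":-1,"tx":4,"ty":-9,"tz":10,"ax":0,"ay":0,"az":18},{"jaw":-1,"tx":8,"ty":-13,"tz":10,"ax":0,"ay":0,"az":28.3},{"jaw":-1,"tx":12,"ty":-18,"tz":10,"ax":0,"ay":0,"az":28.3},{"jaw":-1,"tx":14.9,"ty":-21.5,"tz":10,"ax":0,"ay":0,"az":28.3},{"jaw":-1,"tx":14.9,"ty":-21.5,"tz":10,"ax":0,"ay":0,"az":28.3},{"jaw":-1,"tx":14.9,"ty":-21.5,"tz":8,"ax":0,"ay":0,"az":28.3},{"jaw":-1,"tx":14.9,"ty":-21.5,"tz":6,"ax":0,"ay":0,"az":28.3}]'
python3 -m pendant '[{"jaw":-1,"tx":0,"ty":0,"tz":-2,"ax":0,"ay":0,"az":0},{"jaw":-1,"tx":0,"ty":0,"tz":-3.4,"ax":0,"ay":0,"az":0},{"jaw":-1,"tx":0,"ty":0,"tz":-3.9,"ax":0,"ay":0,"az":0},{"jaw":-1,"tx":0,"ty":0,"tz":-3.9,"ax":0,"ay":0,"az":0},{"jaw":-1,"tx":0,"ty":0,"tz":-3.9,"ax":0,"ay":0,"az":0}]'
python3 chk.py .036
```

```text
clock: 16.4
position: [0.5852, -0.0117, 0.0339]
ee_rot: [-0.0, 0.704, 0.71, -0.0]
contact_force: [-0.4, -0.1, -1.0]
width: 0.0229
gripper_force: 39.6
clock: 17.02
position: [0.5867, -0.0124, -0.0041]
ee_rot: [0.0, 0.704, 0.711, 0.0]
contact_force: [-0.4, 0.7, -0.3]
width: 0.0225
gripper_force: 39.8
top [302.     160.6875] 48 [ 0.6644 -0.1203  0.036 ] dep [ 0.6612 -0.1192  0.0469]
top [325.4651 161.3256] 43 [ 0.6651 -0.1906  0.036 ] dep [ 0.6615 -0.1886  0.0483]
top [248.5556 183.1111] 27 [0.5897 0.0365 0.036 ] dep [0.5871 0.0361 0.0473]
side [280.4706 172.8824] 17 [ 0.6618 -0.1951  0.036 ] dep [ 0.6512 -0.1834  0.0438]
side [243.3654 189.6923] 52 [ 0.6641 -0.0246  0.036 ] dep [ 0.6564 -0.0175  0.0417]
side [271.65 193.95] 20 [ 0.5811 -0.0676  0.036 ] dep [ 0.5735 -0.0597  0.0421]
side [246.5    205.2581] 62 [0.5862 0.0359 0.036 ] dep [0.5798 0.0419 0.0411]
```

```bash
python3 -m pendant '[{"jaw":0.1,"tx":0,"ty":0,"tz":-0.1,"ax":0,"ay":0,"az":0},{"jaw":0.1,"tx":0,"ty":0,"tz":-0.1,"ax":0,"ay":0,"az":0},{"jaw":0.1,"tx":0,"ty":0,"tz":-0.1,"ax":0,"ay":0,"az":0},{"jaw":0.1,"tx":0,"ty":0,"tz":2,"ax":0,"ay":0,"az":0},{"jaw":0.1,"tx":0,"ty":0,"tz":7,"ax":0,"ay":0,"az":0},{"jaw":0,"tx":0,"ty":-3,"tz":11,"ax":0,"ay":0,"az":0}]'
python3 -m pendant '[{"jaw":-0.1,"tx":1,"ty":-4,"tz":0,"ax":0,"ay":0,"az":-10},{"jaw":-0.1,"tx":2,"ty":-8,"tz":0,"ax":0,"ay":0,"az":-20},{"jaw":-0.1,"tx":3,"ty":-12,"tz":0,"ax":0,"ay":0,"az":-30},{"jaw":-0.1,"tx":3.8,"ty":-16,"tz":0,"ax":0,"ay":0,"az":-40},{"jaw":-0.1,"tx":3.8,"ty":-20.9,"tz":0,"ax":0,"ay":0,"az":-50},{"jaw":-0.1,"tx":3.8,"ty":-20.9,"tz":0,"ax":0,"ay":0,"az":-60},{"jaw":-0.1,"tx":3.8,"ty":-20.9,"tz":0,"ax":0,"ay":0,"az":-70},{"jaw":-0.1,"tx":3.8,"ty":-20.9,"tz":0,"ax":0,"ay":0,"az":-80},{"jaw":-0.1,"tx":3.8,"ty":-20.9,"tz":0,"ax":0,"ay":0,"az":-90},{"jaw":-0.1,"tx":3.8,"ty":-20.9,"tz":0,"ax":0,"ay":0,"az":-90}]'
python3 chk.py .036
python3 - <<'E'
import cv2,numpy as np
t=np.load("t.npz")["pixels"];s=np.load("s.npz")["pixels"]
a=cv2.resize(t[140:220,235:365],(800,492),interpolation=cv2.INTER_CUBIC)
cv2.imwrite("pics/loaded.png",a)
b=cv2.resize(s[110:220,250:350],(600,660)[::1],interpolation=cv2.INTER_CUBIC)[:600]
cv2.imwrite("pics/hs.png",b)
E
```

```text
clock: 17.88
position: [0.5865, -0.0414, 0.107]
ee_rot: [0.0, 0.703, 0.711, 0.001]
contact_force: [1.0, -0.7, 0.3]
width: 0.0426
gripper_force: 0.0
clock: 19.12
position: [0.6242, -0.2516, 0.1053]
ee_rot: [-0.0, 1.0, 0.006, -0.0]
contact_force: [-0.4, 0.0, -0.4]
width: 0.0387
gripper_force: 0.0
top [269.5    159.7368] 38 [ 0.6637 -0.023   0.036 ] dep [ 0.6601 -0.0228  0.0482]
top [292.8261 160.3696] 46 [ 0.6644 -0.0928  0.036 ] dep [ 0.6609 -0.0919  0.0477]
top [302.     160.6875] 48 [ 0.6644 -0.1203  0.036 ] dep [ 0.6609 -0.1191  0.048 ]
top [325.4048 161.3571] 42 [ 0.665  -0.1904  0.036 ] dep [ 0.6614 -0.1885  0.0482]
top [248.5405 184.8649] 37 [0.5843 0.0363 0.036 ] dep [0.5818 0.0359 0.0472]
top [282.3 185.7] 40 [ 0.5856 -0.0633  0.036 ] dep [ 0.583  -0.0628  0.0473]
side [280.3889 172.8333] 18 [ 0.6623 -0.1952  0.036 ] dep [ 0.6543 -0.1864  0.0419]
side [262.8889 180.6508] 63 [ 0.6639 -0.1125  0.036 ] dep [ 0.6622 -0.1107  0.0373]
side [243.3617 189.9574] 47 [ 0.6628 -0.0233  0.036 ] dep [ 0.6561 -0.0171  0.041 ]
side [271.0345 192.9655] 29 [ 0.5869 -0.0709  0.036 ] dep [ 0.5749 -0.0583  0.0456]
side [246.5714 205.3016] 63 [0.5859 0.0359 0.036 ] dep [0.5781 0.0431 0.0422]
```

View pics/hs.png

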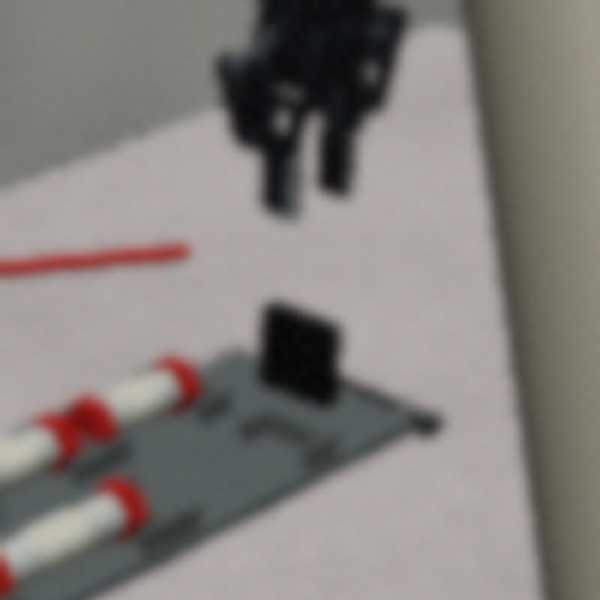

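All three tubes are seated, and the picture shows the open fingers, bottoms at (280,210) and (337,190), straddling the line above the handle top at (303,318). I'll descend over the handle and grip.

```bash
python3 -m pendant '[{"jaw":-0.1,"tx":0,"ty":0,"tz":-3,"ax":0,"ay":0,"az":0},{"jaw":-0.1,"tx":0,"ty":0,"tz":-5.5,"ax":0,"ay":0,"az":0},{"jaw":-0.1,"tx":0,"ty":0,"tz":-7,"ax":0,"ay":0,"az":0},{"jaw":-0.1,"tx":0,"ty":0,"tz":-8,"ax":0,"ay":0,"az":0},{"jaw":-0.1,"tx":0,"ty":0,"tz":-9,"ax":0,"ay":0,"az":0},{"jaw":-0.1,"tx":0,"ty":0,"tz":-9.9,"ax":0,"ay":0,"az":0},{"jaw":-0.1,"tx":0,"ty":0,"tz":-9.9,"ax":0,"ay":0,"az":0}]'
python3 -m pendant '[{"jaw":-1,"tx":0,"ty":0,"tz":0,"ax":0,"ay":0,"az":0},{"jaw":-1,"tx":0,"ty":0,"tz":0,"ax":0,"ay":0,"az":0},{"jaw":-1,"tx":0,"ty":0,"tz":0,"ax":0,"ay":0,"az":0},{"jaw":-1,"tx":0,"ty":0,"tz":0,"ax":0,"ay":0,"az":0}]' 25
```

```text
clock: 20.1
position: [0.6239, -0.2514, 0.0058]
ee_rot: [-0.0, 1.0, 0.005, -0.001]
contact_force: [0.0, -0.1, -0.1]
width: 0.0384
gripper_force: 0.0
clock: 20.6
position: [0.6247, -0.2519, 0.007]
ee_rot: [0.0, 1.0, 0.005, 0.001]
contact_force: [0.3, -0.9, 1.8]
width: 0.0156
gripper_force: 29.2
```

```bash
python3 -m pendant '[{"jaw":-1,"tx":0,"ty":0.7,"tz":0,"ax":0,"ay":0,"az":0},{"jaw":-1,"tx":0,"ty":2,"tz":0,"ax":0,"ay":0,"az":0},{"jaw":-1,"tx":0,"ty":3.5,"tz":0,"ax":0,"ay":0,"az":0},{"jaw":-1,"tx":-0.1,"ty":5,"tz":0,"ax":0,"ay":0,"az":0},{"jaw":-1,"tx":-0.1,"ty":6.5,"tz":0,"ax":0,"ay":0,"az":0},{"jaw":-1,"tx":-0.1,"ty":8,"tz":0,"ax":0,"ay":0,"az":0},{"jaw":-1,"tx":-0.1,"ty":9.5,"tz":0,"ax":0,"ay":0,"az":0},{"jaw":-1,"tx":-0.1,"ty":10.6,"tz":0,"ax":0,"ay":0,"az":0},{"jaw":-1,"tx":-0.1,"ty":11.2,"tz":0,"ax":0,"ay":0,"az":0},{"jaw":-1,"tx":-0.1,"ty":11.2,"tz":0,"ax":0,"ay":0,"az":0}]'
python3 -m pendant '[{"jaw":-1,"tx":0,"ty":0,"tz":0,"ax":0,"ay":0,"az":0},{"jaw":-1,"tx":0,"ty":0,"tz":0,"ax":0,"ay":0,"az":0}]'
python3 chk.py .036
python3 - <<'E'
import cv2,numpy as np
s=np.load("s.npz")["pixels"]
cv2.imwrite("pics/al.png",cv2.resize(s[165:245,180:270],(675,600),interpolation=cv2.INTER_CUBIC))
E
```

```text
clock: 21.85
position: [0.6241, -0.1372, 0.007]
ee_rot: [-0.001, 1.0, 0.005, 0.001]
contact_force: [1.8, 0.9, 6.8]
width: 0.0155
gripper_force: 29.9
clock: 22.1
position: [0.6241, -0.1372, 0.007]
ee_rot: [-0.001, 1.0, 0.005, 0.001]
contact_force: [2.6, 1.3, 7.1]
width: 0.0157
gripper_force: 29.9
top [230.9722 158.8056] 36 [0.6623 0.0924 0.036 ] dep [0.6582 0.0912 0.05  ]
top [254.2105 159.1842] 38 [0.6637 0.0228 0.036 ] dep [0.6601 0.0225 0.0484]
top [263.5385 159.6154] 39 [ 0.6634 -0.0052  0.036 ] dep [ 0.6599 -0.0052  0.0479]
top [209.5789 183.5   ] 38 [0.5842 0.1518 0.036 ] dep [0.5817 0.1502 0.0472]
top [243.3095 184.2619] 42 [0.5856 0.0519 0.036 ] dep [0.5833 0.0513 0.0464]
side [256.3182 184.5   ] 22 [ 0.66   -0.0783  0.036 ] dep [ 0.6509 -0.0693  0.0428]
side [237.3947 192.7237] 76 [0.6629 0.0023 0.036 ] dep [0.6628 0.0024 0.0361]
side [215.8077 203.    ] 52 [0.6619 0.092  0.036 ] dep [0.6554 0.0972 0.0407]
side [244.2571 206.3714] 35 [0.5862 0.0451 0.036 ] dep [0.5767 0.0539 0.0436]
side [217.5211 219.8451] 71 [0.5852 0.1509 0.036 ] dep [0.5764 0.158  0.043 ]
```

View pics/al.png

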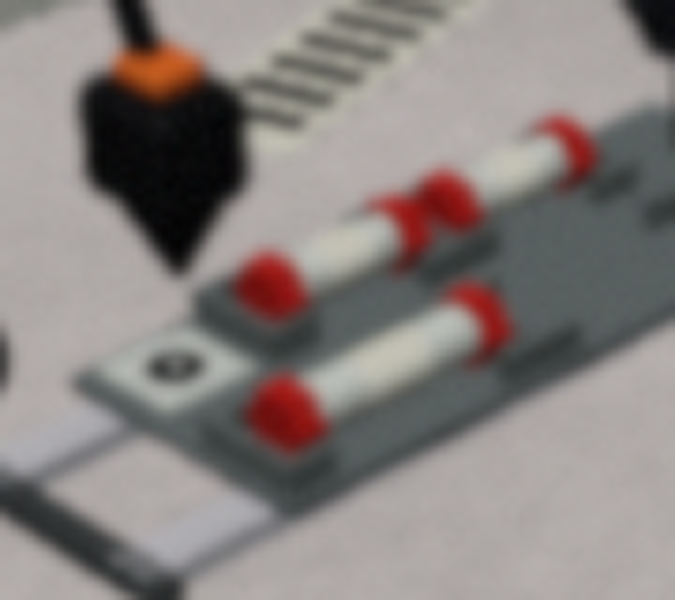

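The picture shows the mark centre at about (175,367) and the nose tip at about (179,272). The tray seems to have gone 115 mm instead of 112, so I'll measure the misalignment by sub-pixel.

```bash
cat > al.py <<'E'
from h import *
from scipy.optimize import brentq
np.set_printoptions(precision=4,suppress=True)
import sys
print(manip.get_state()["position"])
K=None
def meas():
    s=cam("side");g=cv2.cvtColor(s["pixels"],cv2.COLOR_BGR2GRAY).astype(float)
    K=np.array([[s["fx"],0,s["cx"]],[0,s["fy"],s["cy"]],[0,0,1]]);W=np.linalg.inv(s["pose"])
    pr=lambda y,z:cv2.projectPoints(np.array([[.664-.0088*(y-.027),y,z]]),cv2.Rodrigues(W[:3,:3])[0],W[:3,3],K,s["D"])[0].ravel()
    # nose: background ~150, dark ~10; width-weighted midline per row
    rows=[]
    for v in range(192,203):
        w=np.clip(120-g[v,190:218],0,None); w[w<15]=0
        if w.sum()>60: rows.append((v,(w*np.arange(190,218)).sum()/w.sum(),w.sum()/110))
    r=np.array(rows)
    # mark: dark within the white square around the expected position
    m0=pr(M,.02); u0,v0=m0.round().astype(int)
    A=g[v0-3:v0+4,u0-6:u0+7]; w=np.clip(125-A,0,None); yy,xx=np.mgrid[v0-3:v0+4,u0-6:u0+7]
    return s,pr,r,np.array([(w*xx).sum(),(w*yy).sum()])/w.sum(),A
M=float(sys.argv[1])
s,pr,r,mu,A=meas()
print(r); print(A.astype(int)); print("mark px",mu)
ym=brentq(lambda y:pr(y,.02)[0]-mu[0],0,.25)
print("mark onz",onz(s,[mu],.02),"y by column",ym)
f=np.polyfit(r[:6,0],r[:6,1],1); wf=np.polyfit(r[2:8,0],r[2:8,2],1); vt=-wf[1]/wf[0]
print("tip row by zero width",vt,"col",np.polyval(f,vt))
for nu in(np.polyval(f,vt),r[-1,1]):
    yn=brentq(lambda y:pr(y,.062)[0]-nu,0,.25); print("nose y",yn,"row of that at z.062",pr(yn,.062), "tray must move y mm",1e3*(yn-ym))
E
python3 al.py .142
```

```text
[ 0.6241 -0.1372  0.007 ]
[[192.     202.565   12.4545]
 [193.     202.6758  11.2727]
 [194.     202.7368  10.0182]
 [195.     202.77     8.4182]
 [196.     202.9129   7.2   ]
 [197.     202.9764   5.7818]
 [198.     203.063    4.4727]
 [199.     204.2908   3.3455]
 [200.     209.1496   3.4636]
 [201.     213.1289   3.5273]
 [202.     213.6984   4.4909]]
[[166 167 166 164 164 163 165 167 168 164 151 133 114]
 [165 169 169 159 152 147 144 145 151 158 163 160 149]
 [172 171 157 132 113 111 113 108 109 130 155 169 171]
 [178 167 141  98  75  92 103  92  76 101 143 171 178]
 [178 167 133  90  67  80  92  83  80 109 148 171 177]
 [175 170 151 125 103  97 101 105 120 144 162 170 166]
 [158 166 167 160 151 147 146 148 154 162 162 153 141]]
mark px [202.9105 213.531 ]
mark onz [[0.663  0.1425 0.02  ]] y by column 0.14249818847284126
tip row by zero width 201.4096463858555 col 203.32590386050728
nose y 0.1376320015170332 row of that at z.062 [203.3259 200.7222] tray must move y mm -4.866186955808066
nose y 0.09743396593093077 row of that at z.062 [213.6984 195.9462] tray must move y mm -45.06422254191049
```

```bash
python3 - <<'E'
from h import *
from scipy.optimize import fsolve
for f in("side0.npz","side1.npz"):
    s=cam("side",f);g=cv2.cvtColor(s["pixels"],cv2.COLOR_BGR2GRAY).astype(float)
    K=np.array([[s["fx"],0,s["cx"]],[0,s["fy"],s["cy"]],[0,0,1]]);W=np.linalg.inv(s["pose"])
    pr=lambda y,z,o=0:cv2.projectPoints(np.array([[.664+o-.0088*(y-.027),y,z]]),cv2.Rodrigues(W[:3,:3])[0],W[:3,3],K,s["D"])[0].ravel()
    R=[]
    for v in range(188,206):
        row=g[v,188:218];bg=np.median(np.r_[g[v,184:189],g[v,214:220]]);w=np.clip(bg-row,0,None);w[w<12]=0
        if w.sum()>30: R.append((v,188+(w*np.arange(30)).sum()/w.sum(),w.sum()/(bg-12)))
    R=np.array(R);print(np.round(R[-9:],2).tolist())
    k=(R[:,2]>3)&(R[:,2]<12)
    a=np.polyfit(R[k,0],R[k,1],1);b=np.polyfit(R[k,0],R[k,2],1);vt=-b[1]/b[0]
    print("apex",vt,np.polyval(a,vt))
    for v in(vt,vt-1): print(v,fsolve(lambda q:pr(*q)-(np.polyval(a,v),v),[.14,.062]))
    for o in(-.002,.002): print(o,fsolve(lambda y:pr(y[0],.062,o)[0]-np.polyval(a,vt-.5),[.14]))
E
```

```text
[[194.0, 202.77, 11.47], [195.0, 202.79, 9.99], [196.0, 202.84, 8.52], [197.0, 202.95, 7.28], [198.0, 203.03, 5.81], [199.0, 203.12, 4.47], [200.0, 203.21, 3.07], [201.0, 203.34, 1.73], [202.0, 203.45, 0.55]]
apex 202.19411281662565 203.35965495095522
202.19411281662565 [0.13788255 0.05710274]
201.19411281662565 [0.13791377 0.06051432]
-0.002 [0.13928807]
0.002 [0.13601399]
[[194.0, 202.76, 11.39], [195.0, 202.78, 9.9], [196.0, 202.83, 8.45], [197.0, 202.95, 7.2], [198.0, 203.03, 5.77], [199.0, 203.13, 4.46], [200.0, 203.21, 3.03], [201.0, 203.35, 1.69], [202.0, 203.42, 0.56]]
apex 202.19484626182947 203.37369342606203
202.19484626182947 [0.13783081 0.05707889]
201.19484626182947 [0.13787284 0.06049502]
-0.002 [0.13924019]
0.002 [0.13596596]
```

Nose y is 0.138 using the track line and z = 0.062. The mark is at 0.1425 and fits the line exactly. So the tray must come back 4.5 mm.

```bash
python3 -m pendant '[{"jaw":-1,"tx":0,"ty":-0.2,"tz":0,"ax":0,"ay":0,"az":0},{"jaw":-1,"tx":0,"ty":-0.45,"tz":0,"ax":0,"ay":0,"az":0},{"jaw":-1,"tx":0,"ty":-0.45,"tz":0,"ax":0,"ay":0,"az":0},{"jaw":-1,"tx":0,"ty":-0.45,"tz":0,"ax":0,"ay":0,"az":0}]'
python3 al.py .138 | grep -E "mark|tip"; python3 chk.py .036 | grep top
```

```text
clock: 22.75
position: [0.6241, -0.1417, 0.007]
ee_rot: [-0.001, 1.0, 0.005, 0.001]
contact_force: [1.8, 2.1, 5.9]
width: 0.0157
gripper_force: 29.9
mark px [204.0526 213.0676]
mark onz [[0.6627 0.1384 0.02  ]] y by column 0.13808594503225347
tip row by zero width 201.77962003454235 col 203.33235518074713
top [232.5 159. ] 36 [0.6619 0.0878 0.036 ] dep [0.6585 0.0868 0.0478]
top [255.5 159.5] 40 [0.6629 0.0189 0.036 ] dep [0.6592 0.0186 0.0487]
top [265.5 159.5] 40 [ 0.664 -0.011  0.036] dep [ 0.6603 -0.011   0.0487]
top [211.3256 183.5349] 43 [0.5843 0.1466 0.036 ] dep [0.5816 0.145  0.048 ]
top [244.6744 184.3256] 43 [0.5856 0.0478 0.036 ] dep [0.5826 0.0472 0.049 ]
```

```bash
python3 -m pendant '[{"jaw":-0.5,"tx":0,"ty":0,"tz":0,"ax":0,"ay":0,"az":0},{"jaw":-0.1,"tx":0,"ty":0,"tz":0,"ax":0,"ay":0,"az":0},{"jaw":-0.1,"tx":0,"ty":0,"tz":0,"ax":0,"ay":0,"az":0},{"jaw":-0.1,"tx":0,"ty":0,"tz":0,"ax":0,"ay":0,"az":0},{"jaw":-0.1,"tx":0,"ty":0,"tz":2,"ax":0,"ay":0,"az":0},{"jaw":-0.1,"tx":0,"ty":0,"tz":5,"ax":0,"ay":0,"az":0},{"jaw":-0.1,"tx":0,"ty":0,"tz":10,"ax":0,"ay":0,"az":0},{"jaw":-0.1,"tx":-5,"ty":-4,"tz":12,"ax":0,"ay":0,"az":0},{"jaw":-0.1,"tx":-10,"ty":-8,"tz":12,"ax":0,"ay":0,"az":0},{"jaw":-0.1,"tx":-10,"ty":-8,"tz":12,"ax":0,"ay":0,"az":0}]'
python3 al.py .138 | grep -E "mark|tip"; python3 chk.py .036
```

```text
clock: 24.15
position: [0.5202, -0.2259, 0.1269]
ee_rot: [0.0, 1.0, 0.003, -0.001]
contact_force: [0.5, 0.5, -0.3]
width: 0.0382
gripper_force: 0.0
mark px [204.0301 213.0647]
mark onz [[0.6627 0.1384 0.02  ]] y by column 0.13817294338634425
tip row by zero width 201.6962781852758 col 203.35123544245508
top [232.5 159. ] 36 [0.6619 0.0878 0.036 ] dep [0.6583 0.0868 0.0485]
top [255.5 159.5] 40 [0.6629 0.0189 0.036 ] dep [0.6602 0.0187 0.0452]
top [265.5 159.5] 40 [ 0.664 -0.011  0.036] dep [ 0.6602 -0.011   0.0488]
top [288.4   159.525] 40 [ 0.6665 -0.0795  0.036 ] dep [ 0.6628 -0.0787  0.0483]
top [211.2564 183.5128] 39 [0.5843 0.1468 0.036 ] dep [0.5812 0.1449 0.0501]
top [244.5854 184.2439] 41 [0.5858 0.0481 0.036 ] dep [0.5828 0.0475 0.0494]
side [257.1739 183.6087] 23 [ 0.6624 -0.0846  0.036 ] dep [ 0.6536 -0.0759  0.0425]
side [238.3699 192.3288] 73 [ 0.6626 -0.0016  0.036 ] dep [ 0.6643 -0.0031  0.0347]
side [216.9444 202.5185] 54 [0.6617 0.0877 0.036 ] dep [0.6549 0.0932 0.041 ]
side [245.4167 205.7778] 36 [0.5863 0.0403 0.036 ] dep [0.5741 0.0516 0.0457]
side [218.8696 219.2319] 69 [0.585 0.146 0.036] dep [0.5754 0.1538 0.0437]
```

The mark holds at y≈0.138 under the nose, the tubes are seated, and the robot is clear.

```bash
python3 -c "
from rig import manip
print(manip.sign_off())"
```

```text
the job is handed in; nothing more can be done
None
```

The job is handed in at about 24 s on the robot's clock: the three tubes lie flat in their own places, with the long one in the near row and the two short ones in the far row. The tray has been let go with its mark under the reader's nose, to within about 1 mm by my side-camera measurement.

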